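Hold a gift box in the corner of the marking machine

ROBOT

A 7-joint arm with a two-finger parallel gripper is mounted at the origin on the work surface. World frame = base frame: x ahead of the robot, y to its left, z up, the work surface at z = 0. Lengths are in m, angles in rad, forces in N, time in s.
With the tool pointing down it reaches from about 0.4 to 0.85 m from the base axis. Payload 10.4 kg.
Tool frame: the origin (TCP) lies on the centre line of the jaws, within the pads' length; the fingertips stand 11 mm ahead of it and the grasp point (between the pads) lies 8 mm behind it (tip_reach is the distance from the TCP to the fingertips, in m); z points along the fingers, y is the line along which they close (so a half turn about z gives the same grasp; the last joint's range is limited). The gripper opens to 85 mm and grips with 20 to 120 N. Pads are 22 mm wide; open, the fingers measure 114 mm over their backs; the gripper's body (76 mm by 85 mm) begins 54 mm behind the grasp point. The pads swing forward as they close: fully open they stand 13 mm farther back than shut.
Start: joints at [-1.309, 0.332, -0.065, 1.46, 0.022, 1.35, -0.088], TCP at [0.176, 0.6, 0.242] pointing down, gripper open.
Joint ranges: [-2.6, 2.6], [-0.5, 2.12], [-1.47, 1.34], [0.16, 2.42], [-1.27, 4.41], [0.06, 2.06], [-2.6, 2.6]. Speed limits (rad/s): [2.22, 2.22, 2.79, 2.79, 3.14, 3.14, 3.14].

INTERFACE

Orientations are given as a unit quaternion [x, y, z, w].
In Python, from workcell import get_obs, camera, hand_in, tip_reach gives the robot as it stands. The module is installed in compiled form; this text tells all that it offers.
- The arm moves only by the tool move_arm, never from a script. Its argument "plan" is a list of rows, each an object with "delta_pos": the shift along the tool's x, y, z in fractions of the full range, 1 being 0.5 m, a list of three; "turn": the turn, a rotation vector about the tool's x, y, z in a scale on which 1.0 is 360 degrees, a list of three; "fingers": the closure, from 0 (fully open) to 1 (shut). A call has 1 to 12 rows; each row is the pose to reach, as a shift and turn from the pose commanded when the call began, along the tool's axes at that moment; what a row does not reach only later rows make up. A row lasts 1/8 s, in which the tool goes at most 62.5 mm and 10.7 degrees, less where a joint would pass 70% of its speed; a pose out of reach is approached as far as the arm can. A shift or turn number past 1, either way, is cut back to 1. A call with a gripper value outside its range is refused whole. The fingers move at their own pace and stop on an object; "force" is the grip in N (left out, the last holds). Time passes only in rows, so rows that repeat a pose let the fingers close. It gives the time, the measured TCP pose, the force, the opening and the grip force at its end, in the units of the state.
- get_obs(): the state, without advancing time (a new reading comes with each control period).
- camera(name): name is "scene" or "top" or "wrist"; returns a dict with "color" (480x640x3 uint8, red, green, blue), "range_z" (480x640 float32, m along the optical axis (not along the pixel's ray), 0 where there is no reading), "fx", "fy", "cx", "cy" (pixels), "R" (3x3) and "t" (3): a world point X has camera coordinates R X + t; the wrist camera has in their place "tool_from_camera" (4x4, takes a point from camera to tool coordinates, whose origin is the TCP and whose axes are the flange's). Camera axes: x right, y down, z forward; pixel columns grow to the right and rows downward; lengths in m; the calibration is good to about 2 mm. A picture is of the moment at which its call begins: read the wrist's pose just before it.
- hand_in(): hands the job in; it is judged then, once.
The state is a dict: "clock": time; "joint_pos": joint angles; "joint_velocities": joint speeds; "tau": joint torques, N m; "position": TCP position; "ee_rot": TCP orientation; "ft_force": force on the tool from outside, world axes, zero at the start; "torque": the same for the moment, N m; "grip_width": opening from 0.0 (shut) to 1.0 (fully open); "grasp_force": force on a finger pad.
Only numpy, scipy, OpenCV 4.12 (cv2) and the standard library are available. Lean on these libraries where they do the work, as an engineer would, in place of code of your own. Each camera call takes 0.05 s, during which the arm holds its last target. There are 200 camera calls.

TASK

Set the marking machine's dial to the green dot and leave it clicked in there. Then fetch the wooden gift box, lay it flat on the machine's bed with its long side along the long black stop, and press it firmly into the corner against both stops at once, as if a name were about to be drawn on it. Finish while still holding it pressed against both stops with the gripper, and do not push the other things on the counter about.

Things in the scene. Friction and masses are not known exactly. Their poses are not given: they have to be found in the camera images.
- dial (a joint): angle of the selector dial, rad; grows as it is turned clockwise seen from above. Four spring detents: white dot 0, yellow dot 0.7, green dot 1.4, blue dot 2.1 (end stops just outside, -0.1 and 2.2). It needs up to about 0.1 N m to turn over a notch and clicks to the nearest detent when let go; starts at white or yellow
- dial_grip (a point): grip point on the dial's vertical axis, 61 above the table. The dial is a grey bar 46 long, 13 wide, 22 high (top 9 above this point) on a flat round skirt of 48 diameter, on top of the control unit. The point turns with the dial: x axis along the bar to the end with the white line (the pointer), z up
- console: the control unit: fixed grey box 120 x 120 x 40 high, black top with the four coloured dots around the dial, 40 from its axis, which is the box's centre. Origin: centre of its underside, z up. In its frame the pointer at dial angle q points at 1.05 - q from the x axis (anticlockwise from above)
- wood_box: the wooden gift box: a closed solid block, pale wood with a thin dark band, 55 (its x) x 100 (its y, the long way) x 42 high, 0.11 to 0.22 kg, loose, varnished (slides on bed and stops with friction about 0.25), lying flat on the table; either way round is right. Origin: centre of its underside, z up
- red_tin: a red tin of the same size and shape as the wooden box, origin likewise; not to be used, leave it where it lies (it may lie in either of two places, swapped with the wooden box)
- corner (a point): inner corner of the two stops, at the level of the bed's surface (12 above the table). The fixed bed's flat aluminium surface extends from this point 160 to -x and 160 to -y of this point's axes (z up). The box belongs at -x, -y of this point: when home its centre is at x -27.5, y -50, z 0 and its axes are parallel to these
- stop_long: black fixed, rigid bar along the bed's y axis, 152 long, 12 wide, rising 14 above the bed; its inner face passes through the corner point, looks to -x of the corner's axes, and takes the box's 100 side. Origin: that of the bed (60 to -x and 60 to -y of the corner point, at table level)
- stop_short: black fixed, rigid bar along the bed's x axis, 100 long, 12 wide, rising 14 above the bed; its inner face passes through the corner point, looks to -y of the corner's axes, and takes the box's 55 end. Origin: as for stop_long. Beyond the long stop, from 41 past its inner face, is the machine's parked gantry, 70 high above the table
- note_cube: block of coloured sticky notes 76 x 76 x 40 high, loose bystander; origin under its centre
- pen_cup: blue cup of pens, 80 diameter, 141 high with the pens, loose bystander; origin under its centre
- notebooks: pile of three notebooks 145 x 205 x 45 high, loose bystander; origin under its centre
- glue: white glue bottle with orange cap, 44 diameter, 110 high, loose bystander; origin under its centre
- tape_dispenser: black tape dispenser 140 x 55 x 83 high, loose bystander; origin under its centre
- ribbon_spool: red upright spool 60 diameter, 35 high, loose bystander; origin under its centre
Things that resemble listed ones, but are neither listed nor needed, are in the scene too. What is shaped like the console but orange is not meant. What is shaped like the wood_box but purple is not meant.

How it is judged:
By the outcome, as a careful person would: the job done as asked, in the order asked, and still so for the second after the job is handed in, while the arm keeps its last pose, push and grip.
It also fails if it takes over 67 s, if anything falls off the work surface, if the arm or the gripper's body presses on something with over 40 N, if the wrist force passes 120 N, or if a joint passes its speed limit or range.

## Working session

There is one attempt and no reset: what is moved stays moved. The work goes in short steps, Python scripts to look and compute and a tool call to move; the robot and the scene stay as the last step left them, time stands still between calls to the robot, and variables do not carry over. Pictures are saved under pics/ and viewed, at most 10 in all, crops included, and the job is handed in when it is done.

Besides the shell and the picture viewer there is one more tool, called after "Request:" as name(argument=value, ...) on one line, values as JSON. move_arm: Moves the arm, as the interface text tells. Its arguments: {"type":"object","properties":{"plan":{"type":"array","items":{"type":"object","properties":{"delta_pos":{"type":"array","items":{"type":"number"}},"turn":{"type":"array","items":{"type":"number"}},"fingers":{"type":"number"}}}},"force":{"type":"number"}},"required":["plan"]}

```bash
mkdir -p pics; cat > h.py <<'E'
import numpy as np, cv2, pickle
from scipy.spatial.transform import Rotation as Rot
from workcell import get_obs, camera, hand_in, tip_reach
def grab(name):
    o=get_obs(); c=camera(name); c=dict(c)
    if name=="wrist":
        T=np.array(c["tool_from_camera"]); Rt=Rot.from_quat(o["ee_rot"]).as_matrix()
        Rc=Rt@T[:3,:3]; tc=Rt@T[:3,3]+np.array(o["position"])
        c["R"]=Rc.T; c["t"]=-Rc.T@tc
    return c
def world(c,u,v,z=None):
    """world point at pixel; from depth, or on plane z"""
    R=np.array(c["R"]);t=np.array(c["t"])
    d=np.array([(u-c["cx"])/c["fx"],(v-c["cy"])/c["fy"],1.])
    if z is None:
        return R.T@(d*c["range_z"][int(round(v)),int(round(u))]-t)
    o=-R.T@t; w=R.T@d
    return o+w*(z-o[2])/w[2]
def save(n,img): cv2.imwrite("pics/"+n,img[:,:,::-1])
E
python3 - <<'E'
from h import *
for n in("scene","top"):
    c=grab(n); pickle.dump(c,open(n+".pkl","wb")); save(n+"0.png",c["color"])
    R=np.array(c["R"]);print(n,-R.T@np.array(c["t"]),c["fx"])
o=get_obs();print(o, tip_reach if not callable(tip_reach) else tip_reach())
E
```

```text
scene [1.43081614 0.53936752 0.76227388] 523.2023716262214
top [ 0.28903398 -0.0145314   1.60960291] 588.2981239320331
{'clock': 0.1, 'joint_pos': array([-1.30860864,  0.3328218 , -0.06469299,  1.46087364,  0.02162303,
        1.34987568, -0.08846331]), 'joint_velocities': array([ 0.00075586, -0.00133557,  0.00175294, -0.00182818, -0.00131464,
        0.00064378, -0.00056291]), 'tau': array([ 1.85624252e-03, -6.26741338e+01,  4.92975768e-02, -3.92431712e+01,
        1.61727320e-02,  6.87134758e-03,  3.24035966e-05]), 'position': array([0.17551916, 0.59951397, 0.24157948]), 'ee_rot': array([ 1.41886038e-01,  9.89882792e-01, -6.39209380e-04, -5.02265731e-05]), 'ft_force': array([ 0.29903301, -0.950038  , -0.12563358]), 'torque': array([ 0.01389497,  0.01238615, -0.00984103]), 'grasp_force': 0.0, 'grip_width': 1.0005267937639715} 0.011
```

View pics/top0.png

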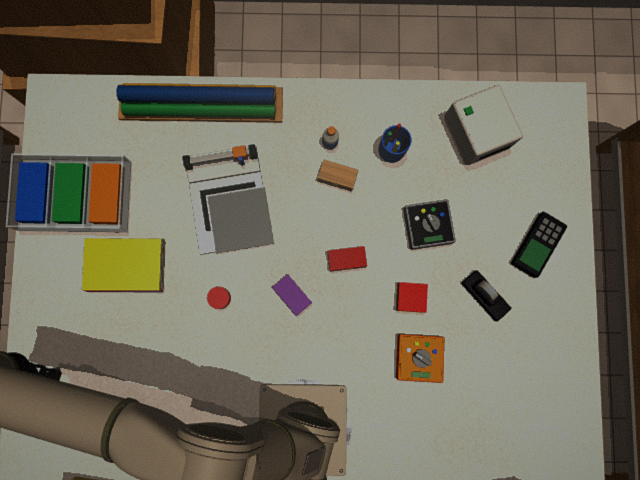

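View pics/scene0.png

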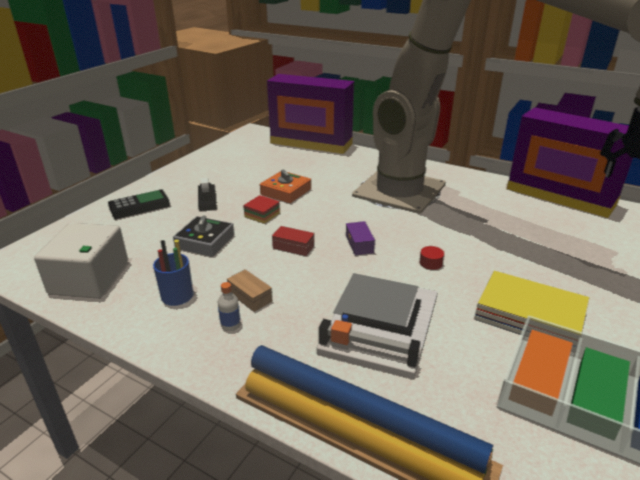

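The top picture shows these candidates:
- **Console:** black at (431,223). The orange lookalike is at (421,358).
- **Box:** pale wood at (337,174). The red tin is at (347,258) and the purple lookalike at (292,294).
- **Machine:** near (230,205), with an L-shaped black stop around (205,185).

I choose the black console and the wooden box. Next I check them in an enlarged crop.

```bash
python3 - <<'E'
from h import *
c=pickle.load(open("top.pkl","rb"));I=c["color"]
def crop(u0,v0,w,h,s): return cv2.resize(I[v0:v0+h,u0:u0+w],None,fx=s,fy=s,interpolation=cv2.INTER_CUBIC)
a=crop(176,140,104,120,5)   # 520x600
b=crop(396,192,70,70,4)     # 280x280
d=crop(306,150,70,50,4)     #280x200
out=np.zeros((600,800,3),np.uint8); out[:600,:520]=a; out[:280,520:]=b; out[300:500,520:]=d
save("crop1.png",out)
for u,v in[(431,223),(412,210),(337,174),(240,220),(347,258),(330,133),(395,140),(228,200),(200,230),(300,200)]: print(u,v,world(c,u,v).round(4))
E
```

```text
431 223 [ 0.5441 -0.3342  0.0751]
412 210 [ 0.5849 -0.2902  0.0406]
337 174 [ 0.6821 -0.0861  0.0395]
240 220 [0.5557 0.1783 0.0129]
347 258 [ 0.4519 -0.1146  0.0394]
330 133 [ 0.7737 -0.0635  0.1129]
395 140 [ 0.7919 -0.2506  0.002 ]
228 200 [0.6124 0.2138 0.0066]
200 230 [0.5268 0.2874 0.011 ]
300 200 [ 6.166e-01  1.460e-02 -2.000e-04]
```

View pics/crop1.png

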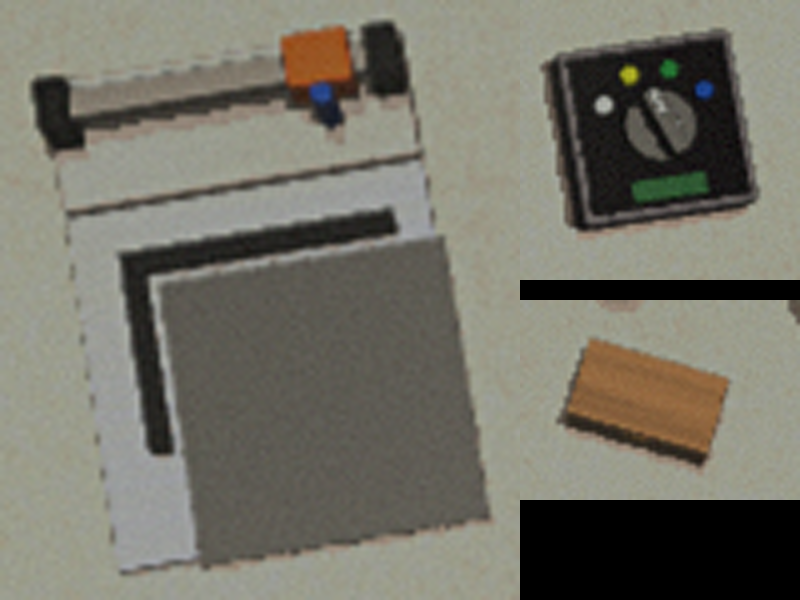

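The crop confirms both choices. The pointer at crop (652,95) is on yellow, so the dial is at 0.7. The console and bed are both yawed about +0.15. The wood box's long edge runs (590,340)–(727,378), a yaw of about -0.27. The stops' inner corner is near crop (150,272). I'll move the wrist over the machine.

```bash
cat >> h.py <<'E'
def go(x,y,z,ang=None,verbose=True):
    """delta in tool axes to a world TCP pose pointing down, tool y at angle ang"""
    o=get_obs(); R=Rot.from_quat(o["ee_rot"]); 
    d=R.inv().apply(np.array([x,y,z])-o["position"])
    ya=R.as_matrix()[:,1]; cur=np.arctan2(ya[1],ya[0])
    t=np.zeros(3)
    if ang is not None:
        T=np.array([[-np.sin(ang),np.cos(ang),0],[np.cos(ang),np.sin(ang),0],[0,0,-1.]])
        T[:,0],T[:,1],T[:,2]=np.array([-np.sin(ang),np.cos(ang),0]),np.array([np.cos(ang),np.sin(ang),0]),np.array([0,0,-1.])
        if np.linalg.det(T)<0: T[:,0]*=-1
        t=(R.inv()*Rot.from_matrix(T)).as_rotvec()
    print("delta",d.round(4),"turn",t.round(4),"cur ang",cur.round(4))
E
sed -i '/T=np.array(\[\[-np.sin/d; s/T\[:,0\],T\[:,1\],T\[:,2\]=np.array(\(.*\)),np.array(\(.*\)),np.array(\(.*\))$/T=np.column_stack([\1,\2,\3])/' h.py
python3 - <<'E'
from h import *
c=grab("wrist");print(np.array(c["tool_from_camera"]).round(3),c["fx"])
go(.46,.3,.33,.5); go(.45,.2,.33,.4)
E
tail -12 h.py
```

```text
[[-0.    -0.964 -0.266  0.068]
 [ 1.    -0.     0.     0.001]
 [-0.    -0.266  0.964 -0.132]
 [ 0.     0.     0.     1.   ]] 369.0910066456204
delta [-0.3572 -0.2077 -0.0881] turn [-9.00e-04  4.00e-04  7.86e-01] cur ang 1.286
delta [-0.3757 -0.3065 -0.088 ] turn [-9.00e-04  5.00e-04  8.86e-01] cur ang 1.286
def save(n,img): cv2.imwrite("pics/"+n,img[:,:,::-1])
def go(x,y,z,ang=None,verbose=True):
    """delta in tool axes to a world TCP pose pointing down, tool y at angle ang"""
    o=get_obs(); R=Rot.from_quat(o["ee_rot"]); 
    d=R.inv().apply(np.array([x,y,z])-o["position"])
    ya=R.as_matrix()[:,1]; cur=np.arctan2(ya[1],ya[0])
    t=np.zeros(3)
    if ang is not None:
        T=np.column_stack([[-np.sin(ang),np.cos(ang),0],[np.cos(ang),np.sin(ang),0],[0,0,-1.]])
        if np.linalg.det(T)<0: T[:,0]*=-1
        t=(R.inv()*Rot.from_matrix(T)).as_rotvec()
    print("delta",d.round(4),"turn",t.round(4),"cur ang",cur.round(4))
```

Units first: shifts go in shares of 0.5 m and turns go in shares of 360 degrees. So -0.466 m / 0.5 = -0.932, -0.26 m / 0.5 = -0.52, 1.126 rad / 6.2832 = 0.1792.

Request:
move_arm(plan=[{"delta_pos":[-0.6,-0.14,-0.12],"turn":[0,0,0.0955],"fingers":0},{"delta_pos":[-0.6,-0.14,-0.12],"turn":[0,0,0.0955],"fingers":0},{"delta_pos":[-0.6,-0.14,-0.12],"turn":[0,0,0.0955],"fingers":0},{"delta_pos":[-0.932,-0.52,-0.12],"turn":[0,0,0.1792],"fingers":0},{"delta_pos":[-0.932,-0.52,-0.12],"turn":[0,0,0.1792],"fingers":0},{"delta_pos":[-0.932,-0.52,-0.12],"turn":[0,0,0.1792],"fingers":0},{"delta_pos":[-0.932,-0.52,-0.12],"turn":[0,0,0.1792],"fingers":0},{"delta_pos":[-0.932,-0.52,-0.12],"turn":[0,0,0.1792],"fingers":0},{"delta_pos":[-0.932,-0.52,-0.12],"turn":[0,0,0.1792],"fingers":0},{"delta_pos":[-0.932,-0.52,-0.12],"turn":[0,0,0.1792],"fingers":0},{"delta_pos":[-0.932,-0.52,-0.12],"turn":[0,0,0.1792],"fingers":0},{"delta_pos":[-0.932,-0.52,-0.12],"turn":[0,0,0.1792],"fingers":0}])

```text
clock: 1.65
position: [0.549, 0.2209, 0.302]
ee_rot: [0.647, 0.762, -0.0, -0.0]
ft_force: [0.2, -0.1, -1.0]
grip_width: 0.997
grasp_force: 0.0
```

```bash
python3 - <<'E'
from h import *
c=grab("wrist");pickle.dump(c,open("w1.pkl","wb"));save("w1.png",c["color"]); o=get_obs();print(o["joint_pos"].round(2),o["position"],o["clock"])
go(.52,-.2,.3,-1.08)
E
```

```text
[-0.78  0.24  0.38  1.48 -0.09  1.44 -0.23] [0.54903728 0.22075573 0.30211464] 1.7
delta [-0.4105 -0.0967  0.002 ] turn [-6.0000e-04 -0.0000e+00  1.2423e+00] cur ang 0.1623
```

View pics/w1.png

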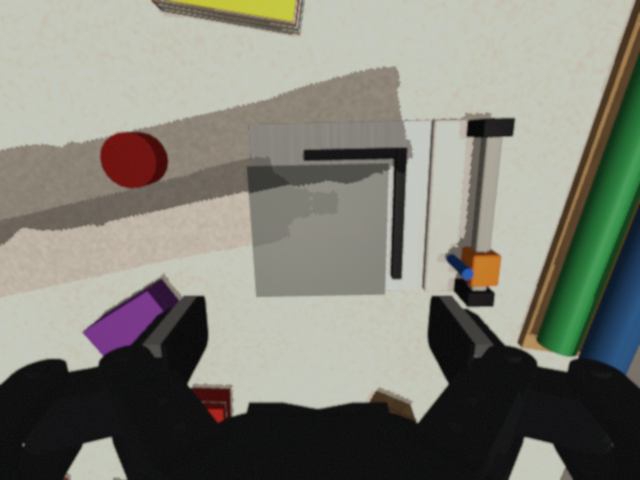

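The wrist picture shows the stops' inner corner near (393,160). The long stop runs down to (396,277) and the short stop left to (305,156). I'll fit it from the depth data.

```bash
cat >> h.py <<'E'
def cloud(c):
    v,u=np.mgrid[0:480,0:640]; z=c["range_z"]
    p=np.stack([(u-c["cx"])/c["fx"]*z,(v-c["cy"])/c["fy"]*z,z],-1)
    P=(p-np.array(c["t"]))@np.array(c["R"]); P[z<=0]=np.nan
    return P
def rect(P,m):
    c,s,a=cv2.minAreaRect(P[m][:,:2].astype(np.float32)); return np.round(c,4),np.round(s,4),round(a,2),m.sum(),np.median(P[m][:,2]).round(4)
E
python3 - <<'E'
from h import *
w=pickle.load(open("w1.pkl","rb"));t=pickle.load(open("top.pkl","rb"))
for n,c,(ul,vl,ur,vr) in(("wrist",w,(290,140,412,295)),("top",t,(196,178,262,236))):
    P=cloud(c); I=c["color"].astype(int); s=P[vl:vr,ul:ur]; dark=I[vl:vr,ul:ur].sum(2)<120
    bed=np.median(s[~dark][:,2][s[~dark][:,2]>.005]); print(n,"bed z",bed, "dark z",np.nanmedian(s[dark][:,2]))
    m=(s[...,2]>.019)&(s[...,2]<.035); 
    # components: use points; long bar direction found via yaw search
    Q=s[m]; best=None
    for th in np.arange(.05,.26,.002):
        x=Q[:,0]*np.cos(th)+Q[:,1]*np.sin(th); y=-Q[:,0]*np.sin(th)+Q[:,1]*np.cos(th)
        hx=np.histogram(x,np.arange(x.min(),x.max()+.004,.004))[0]; hy=np.histogram(y,np.arange(y.min(),y.max()+.004,.004))[0]
        sc=(hx**2).sum()+(hy**2).sum()
        if best is None or sc>best[0]: best=(sc,th,x,y)
    _,th,x,y=best; L=np.percentile
    bx=x>x.max()-.010; by=y>y.max()-.010
    lx=x[y<y.max()-.03]; ly=y[x<x.max()-.03]
    xi,yi=L(lx,3),L(ly,3)
    print("yaw",th,"long x rng",L(lx,[1,3,97,99]).round(4),"short y rng",L(ly,[1,3,97,99]).round(4),"len",np.ptp(x),np.ptp(y))
    print("corner",xi*np.cos(th)-yi*np.sin(th),xi*np.sin(th)+yi*np.cos(th))
P=cloud(t);I=t["color"].astype(int)
def win(a,lo,hi):
    m=np.zeros((480,640),bool);m[a[1]:a[3],a[0]:a[2]]=1;return m&(P[...,2]>lo)&(P[...,2]<hi)
print("box",rect(P,win((310,155,365,195),.03,.06)))
print("console",rect(P,win((400,195,460,252),.025,.05)))
E
```

```text
wrist bed z 0.012277336944492642 dark z 0.025796602658434385
yaw 0.1740000000000001 long x rng [0.6641 0.6643 0.676  0.6764] short y rng [0.1655 0.1659 0.1774 0.1776] len 0.11259024320461386 0.1518187426689207
corner 0.6255630756882847 0.27840838046697114
top bed z 0.013551667159552624 dark z 0.026730878855790022
yaw 0.1620000000000001 long x rng [0.5378 0.5486 0.6928 0.7042] short y rng [0.0251 0.0336 0.1835 0.1992] len 0.17912897236025405 0.19098011738250328
corner 0.5360262503336758 0.12162902227054964
box (array([ 0.6822, -0.087 ]), array([0.1007, 0.058 ]), 75.34, np.int64(760), np.float64(0.0425))
console (array([ 0.5499, -0.3383]), array([0.122 , 0.1226]), 9.25, np.int64(1796), np.float64(0.0415))
```

To row units: -0.41 m / 0.5 = -0.82, -0.1 m / 0.5 = -0.2, 1.24 rad / 6.2832 = 0.1974.

Request:
move_arm(plan=[{"delta_pos":[-0.82,-0.2,0],"turn":[0,0,0.1974],"fingers":0},{"delta_pos":[-0.82,-0.2,0],"turn":[0,0,0.1974],"fingers":0},{"delta_pos":[-0.82,-0.2,0],"turn":[0,0,0.1974],"fingers":0},{"delta_pos":[-0.82,-0.2,0],"turn":[0,0,0.1974],"fingers":0},{"delta_pos":[-0.82,-0.2,0],"turn":[0,0,0.1974],"fingers":0},{"delta_pos":[-0.82,-0.2,0],"turn":[0,0,0.1974],"fingers":0},{"delta_pos":[-0.82,-0.2,0],"turn":[0,0,0.1974],"fingers":0},{"delta_pos":[-0.82,-0.2,0],"turn":[0,0,0.1974],"fingers":0},{"delta_pos":[-0.82,-0.2,0],"turn":[0,0,0.1974],"fingers":0},{"delta_pos":[-0.82,-0.2,0],"turn":[0,0,0.1974],"fingers":0},{"delta_pos":[-0.82,-0.2,0],"turn":[0,0,0.1974],"fingers":0}])

```text
clock: 3.08
position: [0.5167, -0.2001, 0.3023]
ee_rot: [0.97, 0.244, 0.0, -0.0]
ft_force: [-0.2, 0.4, 0.0]
grip_width: 1.0
grasp_force: 0.0
```

```bash
python3 - <<'E'
from h import *
c=grab("wrist");pickle.dump(c,open("w2.pkl","wb"));save("w2.png",c["color"]); o=get_obs();print(o["joint_pos"].round(2),o["position"],o["clock"])
E
```

```text
[-0.39  0.17  0.78  1.59 -0.12  1.43 -0.68] [ 0.51666362 -0.20037772  0.30230313] 3.125
```

View pics/w2.png

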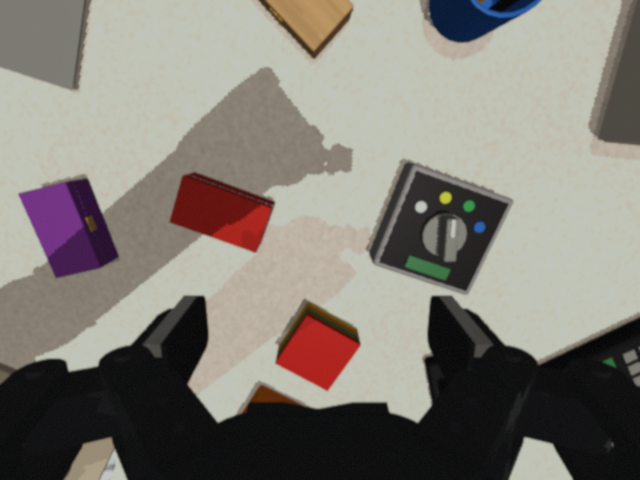

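The wrist picture shows the black console at (443,228), the bar near vertical at (449,235), and the white line at the top end, near yellow at (445,198). I'll fit the bar from depth in both views.

```bash
python3 - <<'E'
from h import *
for n,win in(("w2",(370,160,515,295)),("top",(400,195,460,252))):
    c=pickle.load(open(n+".pkl","rb"));P=cloud(c);m0=np.zeros((480,640),bool);m0[win[1]:win[3],win[0]:win[2]]=1
    m=m0&(P[...,2]>.06)&(P[...,2]<.08);print(n,"bar",rect(P,m),"mean",P[m].mean(0).round(4))
    d=P[m][:,:2]-P[m][:,:2].mean(0);v=np.linalg.svd(d)[2][0] if len(d)<3000 else 0;print(" pca deg",np.degrees(np.arctan2(v[1],v[0])).round(1))
    k=m0&(P[...,2]>.035)&(P[...,2]<.046);print(n,"console",rect(P,k))
    I=c["color"].astype(int);r,g,b=I[...,0],I[...,1],I[...,2]
    for nm,cm in(("yellow",(r>150)&(g>140)&(b<90)),("green",(g>110)&(r<90)&(b<110)),("blue",(b>150)&(r<90)),("white",(r>200)&(g>200)&(b>190))):
        q=P[m0&cm&(P[...,2]>.035)&(P[...,2]<.05)];q2=P[m0&cm&(P[...,2]>.062)]
        if len(q):print(nm,np.median(q,0).round(4),len(q))
        if len(q2):print(nm,"high",np.median(q2,0).round(4),len(q2))
E
```

```text
w2 bar (array([ 0.5499, -0.337 ]), array([0.0466, 0.0136]), 29.02, np.int64(666), np.float64(0.0696)) mean [ 0.5503 -0.335   0.0687]
 pca deg -150.9
w2 console (array([ 0.5498, -0.3368]), array([0.1201, 0.12  ]), 9.04, np.int64(9724), np.float64(0.0405))
yellow [ 0.5845 -0.3175  0.0417] 93
green [ 0.5094 -0.344   0.0418] 492
blue [ 0.5749 -0.3685  0.0416] 66
top bar (array([ 0.5493, -0.3384]), array([0.0453, 0.0151]), 29.6, np.int64(96), np.float64(0.071)) mean [ 0.5486 -0.3377  0.0703]
 pca deg -150.1
top console (array([ 0.549 , -0.3381]), array([0.1207, 0.1219]), 9.02, np.int64(1456), np.float64(0.0412))
yellow [ 0.5851 -0.32    0.0419] 7
green [ 0.5885 -0.3475  0.0402] 4
```

```bash
python3 - <<'E'
from h import *
go(.5498,-.337,.064,-1.061)
E
```

```text
delta [-0.0355  0.1361  0.2383] turn [-0.0002 -0.0003 -0.0172] cur ang -1.0782
```

To row units: 0.238 m / 0.5 = 0.476, -0.0355 m / 0.5 = -0.071, -0.017 rad / 6.2832 = -0.0027.

Request:
move_arm(plan=[{"delta_pos":[-0.071,0.272,0.24],"turn":[0,0,-0.0027],"fingers":0.4},{"delta_pos":[-0.071,0.272,0.24],"turn":[0,0,-0.0027],"fingers":0.4},{"delta_pos":[-0.071,0.272,0.24],"turn":[0,0,-0.0027],"fingers":0.4},{"delta_pos":[-0.071,0.272,0.24],"turn":[0,0,-0.0027],"fingers":0.4},{"delta_pos":[-0.071,0.272,0.32],"turn":[0,0,-0.0027],"fingers":0.4},{"delta_pos":[-0.071,0.272,0.4],"turn":[0,0,-0.0027],"fingers":0.4},{"delta_pos":[-0.071,0.272,0.44],"turn":[0,0,-0.0027],"fingers":0.4},{"delta_pos":[-0.071,0.272,0.476],"turn":[0,0,-0.0027],"fingers":0.4},{"delta_pos":[-0.071,0.272,0.476],"turn":[0,0,-0.0027],"fingers":0.4},{"delta_pos":[-0.071,0.272,0.476],"turn":[0,0,-0.0027],"fingers":0.4}], force=30)

```text
clock: 4.38
position: [0.5498, -0.3384, 0.0655]
ee_rot: [0.968, 0.251, 0.001, 0.001]
ft_force: [-0.5, -0.4, -0.6]
grip_width: 0.602
grasp_force: 0.0
```

```bash
python3 - <<'E'
from h import *
go(.5498,-.337,.064,-1.061)
E
```

```text
delta [ 0.0007 -0.0012  0.0015] turn [ 0.0013 -0.001  -0.002 ] cur ang -1.063
```

Request:
move_arm(plan=[{"delta_pos":[0,0,0],"turn":[0,0,0],"fingers":1},{"delta_pos":[0,0,0],"turn":[0,0,0],"fingers":1},{"delta_pos":[0,0,0],"turn":[0,0,0],"fingers":1},{"delta_pos":[0,0,0],"turn":[0,0,0],"fingers":1},{"delta_pos":[0,0,0],"turn":[0,0,0],"fingers":1},{"delta_pos":[0,0,0],"turn":[0,0,0],"fingers":1}], force=35)

```text
clock: 5.12
position: [0.5496, -0.3384, 0.065]
ee_rot: [0.968, 0.251, 0.001, 0.0]
ft_force: [-0.3, -0.9, 6.4]
grip_width: 0.141
grasp_force: 37.6
```

To row units: -0.001 m / 0.5 = -0.002, 0.72 rad / 6.2832 = 0.1146.

Request:
move_arm(plan=[{"delta_pos":[0,0,-0.002],"turn":[0,0,0.0239],"fingers":1},{"delta_pos":[0,0,-0.002],"turn":[0,0,0.0477],"fingers":1},{"delta_pos":[0,0,-0.002],"turn":[0,0,0.0716],"fingers":1},{"delta_pos":[0,0,-0.002],"turn":[0,0,0.0955],"fingers":1},{"delta_pos":[0,0,-0.002],"turn":[0,0,0.1114],"fingers":1},{"delta_pos":[0,0,-0.002],"turn":[0,0,0.1146],"fingers":1},{"delta_pos":[0,0,-0.002],"turn":[0,0,0.1146],"fingers":1},{"delta_pos":[0,0,-0.002],"turn":[0,0,0.113],"fingers":1},{"delta_pos":[0,0,-0.002],"turn":[0,0,0.113],"fingers":1}])

```text
clock: 6.25
position: [0.5495, -0.3381, 0.0651]
ee_rot: [0.995, -0.1, 0.0, 0.0]
ft_force: [4.4, -3.0, -6.4]
grip_width: 0.141
grasp_force: 36.1
```

To row units: -0.18 m / 0.5 = -0.36, -0.12 m / 0.5 = -0.24, -0.36 rad / 6.2832 = -0.0573.

Request:
move_arm(plan=[{"delta_pos":[0,0,0],"turn":[0,0,0],"fingers":0.4},{"delta_pos":[0,0,0],"turn":[0,0,0],"fingers":0.4},{"delta_pos":[0,0,0],"turn":[0,0,0],"fingers":0.4},{"delta_pos":[0,0,0],"turn":[0,0,0],"fingers":0.4},{"delta_pos":[0,0,-0.12],"turn":[0,0,0],"fingers":0.4},{"delta_pos":[0,0,-0.24],"turn":[0,0,0],"fingers":0.4},{"delta_pos":[0,0,-0.36],"turn":[0,0,0],"fingers":0.2},{"delta_pos":[0,0,-0.36],"turn":[0,0,-0.0286],"fingers":0},{"delta_pos":[0,0,-0.36],"turn":[0,0,-0.0573],"fingers":0}])

```text
clock: 7.38
position: [0.5493, -0.338, 0.2461]
ee_rot: [0.997, 0.082, 0.001, 0.0]
ft_force: [0.1, 0.4, -0.6]
grip_width: 0.998
grasp_force: 0.0
```

```bash
python3 - <<'E'
from h import *
c=grab("wrist");P=cloud(c);save("w3.png",c["color"])
m=(P[...,2]>.06)&(P[...,2]<.08)&(np.hypot(P[...,0]-.5498,P[...,1]+.337)<.03);print(rect(P,m))
v,u=np.where(m);print(u.mean(),v.mean(), "expect angle deg",np.degrees(1.05-1.4+.158))
go(.6822,-.0865,.2,-.256)
print(get_obs()["joint_pos"].round(2))
E
```

```text
(array([ 0.55  , -0.3373]), array([0.0131, 0.0462]), 79.18, np.int64(832), np.float64(0.0698))
317.7463942307692 215.453125 expect angle deg -11.000789666511798
delta [ 0.1743 -0.225   0.0458] turn [ 6.0000e-04 -4.0000e-04 -1.1423e+00] cur ang -1.3983
[-0.15  0.49  0.9   1.44 -0.39  1.4  -0.64]
```

View pics/w3.png

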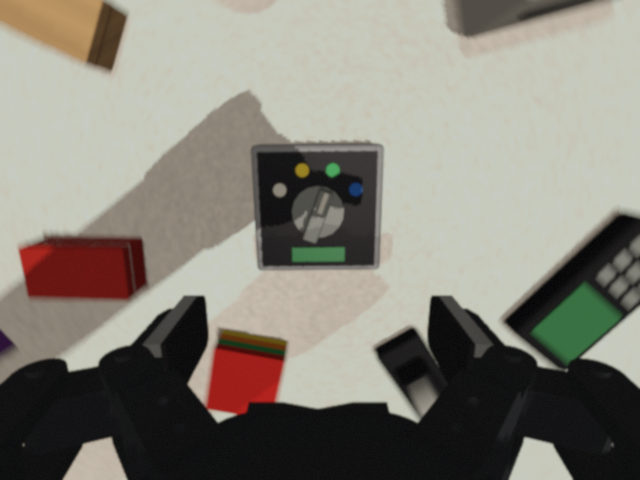

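The pointer at (321,200) now points to green, with the bar at -10.8° against -11.0° expected. I'll move over the box.

To row units: -0.225 m / 0.5 = -0.45, 0.174 m / 0.5 = 0.348, -1.142 rad / 6.2832 = -0.1818.

Request:
move_arm(plan=[{"delta_pos":[0.348,-0.45,0.092],"turn":[0,0,-0.1818],"fingers":0},{"delta_pos":[0.348,-0.45,0.092],"turn":[0,0,-0.1818],"fingers":0},{"delta_pos":[0.348,-0.45,0.092],"turn":[0,0,-0.1818],"fingers":0},{"delta_pos":[0.348,-0.45,0.092],"turn":[0,0,-0.1818],"fingers":0},{"delta_pos":[0.348,-0.45,0.092],"turn":[0,0,-0.1818],"fingers":0},{"delta_pos":[0.348,-0.45,0.092],"turn":[0,0,-0.1818],"fingers":0},{"delta_pos":[0.348,-0.45,0.092],"turn":[0,0,-0.1818],"fingers":0},{"delta_pos":[0.348,-0.45,0.092],"turn":[0,0,-0.1818],"fingers":0},{"delta_pos":[0.348,-0.45,0.092],"turn":[0,0,-0.1818],"fingers":0}])

```text
clock: 8.55
position: [0.6854, -0.0891, 0.1994]
ee_rot: [0.797, 0.603, 0.0, 0.0]
ft_force: [-0.3, -0.3, 0.3]
grip_width: 0.999
grasp_force: 0.0
```

```bash
python3 - <<'E'
from h import *
c=grab("wrist");P=cloud(c);save("w4.png",c["color"])
near=np.hypot(P[...,0]-.6822,P[...,1]+.0865)<.068
print("box",rect(P,(P[...,2]>.036)&(P[...,2]<.048)&near))
g=(P[...,2]>.05)&(P[...,2]<.12)&(np.hypot(P[...,0]-.77,P[...,1]+.06)<.05);print("glue",rect(P,g))
print("any tall near",np.nanmin(np.hypot(P[...,0]-.6822,P[...,1]+.0865)[(P[...,2]>.06)&(P[...,2]<.13)]))
print(get_obs()["joint_pos"].round(2)); go(.6822,-.0865,.045,-.256)
E
```

```text
box (array([ 0.6835, -0.0861]), array([0.1001, 0.0551]), 74.04, np.int64(8250), np.float64(0.0419))
glue (array([ 0.7808, -0.0633]), array([0.0436, 0.0384]), 59.74, np.int64(3713), np.float64(0.08))
any tall near 0.08191002526291134
[-0.33  0.55  0.59  1.35 -0.31  1.33 -0.01]
delta [ 0.0015 -0.0038  0.1544] turn [ 0.0001  0.     -0.0182] cur ang -0.2742
```

View pics/w4.png

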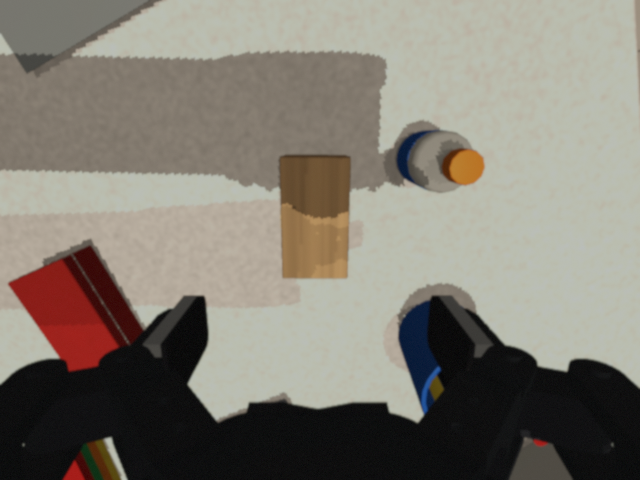

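To row units: 0.1 m / 0.5 = 0.2, 0.08 m / 0.5 = 0.16.

Request:
move_arm(plan=[{"delta_pos":[0,0,0.08],"turn":[0,0,0],"fingers":0.15},{"delta_pos":[0,0,0.16],"turn":[0,0,0],"fingers":0.15},{"delta_pos":[0,0,0.2],"turn":[0,0,0],"fingers":0.15},{"delta_pos":[0,0,0.2],"turn":[0,0,0],"fingers":0.15},{"delta_pos":[0,0,0.2],"turn":[0,0,0],"fingers":0.15}])

```text
clock: 9.22
position: [0.6866, -0.0888, 0.1011]
ee_rot: [0.796, 0.605, 0.001, 0.001]
ft_force: [-0.0, 0.1, 0.6]
grip_width: 0.851
grasp_force: 0.0
```

```bash
python3 - <<'E'
from h import *
go(.6835,-.0861,.028,-.276)
E
```

```text
delta [ 0.0017 -0.0038  0.0731] turn [ 0.0023 -0.0004  0.0046] cur ang -0.2714
```

To row units: 0.073 m / 0.5 = 0.146, 0.065 m / 0.5 = 0.13, 0.005 rad / 6.2832 = 0.0008.

Request:
move_arm(plan=[{"delta_pos":[0.004,-0.008,0.04],"turn":[0,0,0.0008],"fingers":0.15},{"delta_pos":[0.004,-0.008,0.09],"turn":[0,0,0.0008],"fingers":0.15},{"delta_pos":[0.004,-0.008,0.13],"turn":[0,0,0.0008],"fingers":0.15},{"delta_pos":[0.004,-0.008,0.146],"turn":[0,0,0.0008],"fingers":0.15},{"delta_pos":[0.004,-0.008,0.146],"turn":[0,0,0.0008],"fingers":0.15},{"delta_pos":[0.004,-0.008,0.146],"turn":[0,0,0.0008],"fingers":0.25},{"delta_pos":[0.004,-0.008,0.146],"turn":[0,0,0.0008],"fingers":0.6},{"delta_pos":[0.004,-0.008,0.146],"turn":[0,0,0.0008],"fingers":0.6},{"delta_pos":[0.004,-0.008,0.146],"turn":[0,0,0.0008],"fingers":0.6},{"delta_pos":[0.004,-0.008,0.146],"turn":[0,0,0.0008],"fingers":0.6}], force=60)

```text
clock: 10.48
position: [0.6831, -0.0856, 0.0275]
ee_rot: [0.798, 0.603, 0.001, 0.001]
ft_force: [-0.2, 0.5, 5.4]
grip_width: 0.629
grasp_force: 64.8
```

To row units: -0.1 m / 0.5 = -0.2, -0.06 m / 0.5 = -0.12.

Request:
move_arm(plan=[{"delta_pos":[0,0,-0.06],"turn":[0,0,0],"fingers":0.6},{"delta_pos":[0,0,-0.12],"turn":[0,0,0],"fingers":0.6},{"delta_pos":[0,0,-0.2],"turn":[0,0,0],"fingers":0.6},{"delta_pos":[0,0,-0.2],"turn":[0,0,0],"fingers":0.6},{"delta_pos":[0,0,-0.2],"turn":[0,0,0],"fingers":0.6}])

```text
clock: 11.1
position: [0.6818, -0.0852, 0.1254]
ee_rot: [0.798, 0.603, -0.0, -0.001]
ft_force: [-0.8, -0.8, -2.4]
grip_width: 0.634
grasp_force: 64.2
```

```bash
python3 - <<'E'
from h import *
c=pickle.load(open("w1.pkl","rb"));P=cloud(c);th=.17
x=P[...,0]*np.cos(th)+P[...,1]*np.sin(th); y=-P[...,0]*np.sin(th)+P[...,1]*np.cos(th)
z=(P[...,2]>.019)&(P[...,2]<.035)
L=z&(x>.655)&(x<.685)&(y<.16)&(y>.01);S=z&(y>.155)&(y<.185)&(x<.655)&(x>.56)
print("long",rect(P,L),"short",rect(P,S))
B=(P[...,2]>.008)&(P[...,2]<.017)
def edge(mask,a,b):  # inner edge: per-bin min of a along b
    k=np.round(b[mask]/.004).astype(int); av=a[mask]
    pts=np.array([[q*.004,np.sort(av[k==q])[:2].mean()] for q in np.unique(k) if (k==q).sum()>4]); p=np.polyfit(pts[:,0],pts[:,1],1)
    return p
print(edge(L,x,y),edge(S,y,x))
# bed surface extents
g=P[B&(x<.663)&(y<.165)&(x>.49)&(y>-.01)]; print(len(g),cv2.minAreaRect(g[:,:2].astype(np.float32)))
for th in(.165,.17,.175):
  R=np.array([[np.cos(th),-np.sin(th)],[np.sin(th),np.cos(th)]]);print(th,np.array([.6256,.2784])+R@[-.0275,-.05])
o=get_obs();print(o["position"],o["ft_force"]);go(.585,.205,.13,.17)
E
```

```text
long (array([0.6444, 0.2064]), array([0.0125, 0.1308]), 10.57, np.int64(1298), np.float64(0.0258)) short (array([0.5711, 0.2746]), array([0.0909, 0.012 ]), 10.52, np.int64(976), np.float64(0.0258))
[-0.01334981  0.66533962] [0.02044191 0.15612185]
18503 ((0.5584502220153809, 0.18059733510017395), (0.1644175499677658, 0.16337208449840546), 9.963921546936035)
0.165 [0.60668611 0.22456214]
0.17 [0.60695554 0.22446825]
0.175 [0.60722543 0.2243757 ]
[ 0.68181793 -0.08516651  0.12542278] [-0.83335065 -0.82141349 -2.36956977]
delta [ 0.2528 -0.1722 -0.0043] turn [-1.100e-03 -4.000e-04 -4.459e-01] cur ang -0.2759
```

```bash
python3 - <<'E'
from h import *
go(.5954,.2068,.13,.18)
E
```

```text
delta [ 0.2574 -0.1627 -0.0044] turn [-1.100e-03 -4.000e-04 -4.559e-01] cur ang -0.2759
```

To row units: 0.257 m / 0.5 = 0.514, 0.17 m / 0.5 = 0.34, -0.456 rad / 6.2832 = -0.0726.

Request:
move_arm(plan=[{"delta_pos":[0.08,-0.06,-0.01],"turn":[0,0,-0.0127],"fingers":0.6},{"delta_pos":[0.17,-0.11,-0.01],"turn":[0,0,-0.0255],"fingers":0.6},{"delta_pos":[0.26,-0.16,-0.01],"turn":[0,0,-0.0382],"fingers":0.6},{"delta_pos":[0.34,-0.22,-0.01],"turn":[0,0,-0.0509],"fingers":0.6},{"delta_pos":[0.42,-0.27,-0.01],"turn":[0,0,-0.0637],"fingers":0.6},{"delta_pos":[0.48,-0.31,-0.01],"turn":[0,0,-0.0726],"fingers":0.6},{"delta_pos":[0.514,-0.326,-0.01],"turn":[0,0,-0.0726],"fingers":0.6},{"delta_pos":[0.514,-0.326,-0.01],"turn":[0,0,-0.0726],"fingers":0.6},{"delta_pos":[0.514,-0.326,-0.01],"turn":[0,0,-0.0726],"fingers":0.6},{"delta_pos":[0.514,-0.326,-0.01],"turn":[0,0,-0.0726],"fingers":0.6}])

```text
clock: 12.35
position: [0.5961, 0.2042, 0.1313]
ee_rot: [0.642, 0.767, -0.0, 0.0]
ft_force: [0.2, 0.3, -1.7]
grip_width: 0.633
grasp_force: 64.3
```

```bash
python3 - <<'E'
from h import *
c=grab("wrist");P=cloud(c);save("w5.png",c["color"])
p=get_obs()["position"]
go(.5954,.2068,.046,.18)
m=(P[...,2]>p[2]-.005)&(P[...,2]<p[2]+.025)&(np.hypot(P[...,0]-p[0],P[...,1]-p[1])<.065); print(rect(P,m),p)
m=(P[...,2]>.019)&(P[...,2]<.035)&(np.hypot(P[...,0]-.6256,P[...,1]-.2784)<.2)
th=.18;x=P[...,0]*np.cos(th)+P[...,1]*np.sin(th); y=-P[...,0]*np.sin(th)+P[...,1]*np.cos(th)
cx=.6256*np.cos(th)+.2784*np.sin(th);cy=-.6256*np.sin(th)+.2784*np.cos(th)
print("long",rect(P,m&(abs(x-cx-.006)<.012)&(y<cy-.01)));print("short",rect(P,m&(abs(y-cy-.006)<.012)&(x<cx-.01)))
E
```

```text
delta [ 0.0023 -0.0002  0.0853] turn [ 0.0001  0.0005 -0.0024] cur ang 0.1776
(array([0.5946, 0.2132]), array([0.0817, 0.0829]), 9.42, np.int64(36463), np.float64(0.1457)) [0.59601189 0.20464607 0.13128142]
long (array([0.6352, 0.2564]), array([0.0122, 0.0266]), 11.02, np.int64(720), np.float64(0.0258))
short (array([0.5703, 0.2743]), array([0.0903, 0.012 ]), 10.5, np.int64(2964), np.float64(0.0259))
```

View pics/w5.png

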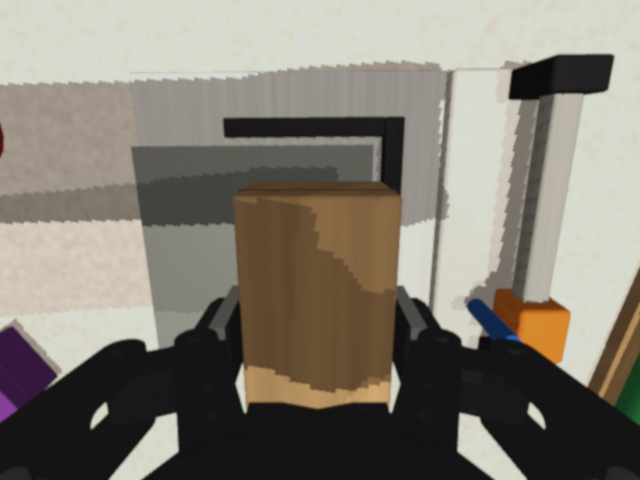

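The picture shows the box held square at (318,290). The short stop is beyond its far end, at (300,127), and the long stop to its right, at (392,150). I'll lower it gently onto the bed.

To row units: 0.092 m / 0.5 = 0.184, 0.089 m / 0.5 = 0.178, -0.006 rad / 6.2832 = -0.001.

Request:
move_arm(plan=[{"delta_pos":[0.004,0,0.06],"turn":[0,0,-0.001],"fingers":0.6},{"delta_pos":[0.004,0,0.12],"turn":[0,0,-0.001],"fingers":0.6},{"delta_pos":[0.004,0,0.15],"turn":[0,0,-0.001],"fingers":0.6},{"delta_pos":[0.004,0,0.17],"turn":[0,0,-0.001],"fingers":0.6},{"delta_pos":[0.004,0,0.178],"turn":[0,0,-0.001],"fingers":0.6},{"delta_pos":[0.004,0,0.184],"turn":[0,0,-0.001],"fingers":0.6},{"delta_pos":[0.004,0,0.184],"turn":[0,0,-0.001],"fingers":0.6},{"delta_pos":[0.004,0,0.184],"turn":[0,0,-0.001],"fingers":0.6}])

```text
clock: 13.4
position: [0.5954, 0.2084, 0.0398]
ee_rot: [0.638, 0.77, 0.0, 0.0]
ft_force: [0.2, 0.3, -2.3]
grip_width: 0.632
grasp_force: 64.4
```

```bash
python3 - <<'E'
from h import *
o=get_obs();print(o["position"],o["ft_force"],o["torque"]);go(.6074,.2243,.0395,.183)
E
```

```text
[0.59539285 0.20835248 0.03977128] [ 0.23078462  0.32850162 -2.33267761] [0.02527692 0.01813107 0.02670994]
delta [0.0135 0.0147 0.0003] turn [ 0.0006 -0.0003  0.003 ] cur ang 0.186
```

To row units: 0.015 m / 0.5 = 0.03, 0.014 m / 0.5 = 0.028, 0.002 rad / 6.2832 = 0.0003.

Request:
move_arm(plan=[{"delta_pos":[0,0,0.002],"turn":[0,0,0.0003],"fingers":0.6},{"delta_pos":[0,0.008,0.003],"turn":[0,0,0.0003],"fingers":0.6},{"delta_pos":[0,0.016,0.003],"turn":[0,0,0.0003],"fingers":0.6},{"delta_pos":[0,0.024,0.003],"turn":[0,0,0.0003],"fingers":0.6},{"delta_pos":[0,0.028,0.003],"turn":[0,0,0.0003],"fingers":0.6},{"delta_pos":[0,0.03,0.003],"turn":[0,0,0.0003],"fingers":0.6},{"delta_pos":[0,0.03,0.003],"turn":[0,0,0.0003],"fingers":0.6},{"delta_pos":[0,0.03,0.003],"turn":[0,0,0.0003],"fingers":0.6}])

```text
clock: 14.4
position: [0.6098, 0.2112, 0.0395]
ee_rot: [0.639, 0.769, 0.0, -0.0]
ft_force: [-8.5, -2.5, 12.9]
grip_width: 0.632
grasp_force: 66.1
```

```bash
python3 - <<'E'
from h import *
o=get_obs();print(o["position"],o["ft_force"],Rot.from_quat(o["ee_rot"]).inv().apply(o["ft_force"]),o["torque"]);go(.6074,.2243,.0395,.183)
E
```

```text
[0.60979847 0.21122998 0.03945869] [-8.45446772 -2.50131284 12.93300187] [ -0.9016531   -8.77095348 -12.93269208] [-0.3458103   1.67444939 -0.16502431]
delta [ 0.0133  0.     -0.    ] turn [-0.0001 -0.0011  0.0006] cur ang 0.1836
```

To row units: 0.014 m / 0.5 = 0.028, 0.013 m / 0.5 = 0.026.

Request:
move_arm(plan=[{"delta_pos":[0.008,0,-0.001],"turn":[0,0,0],"fingers":0.6},{"delta_pos":[0.016,0,-0.001],"turn":[0,0,0],"fingers":0.6},{"delta_pos":[0.022,0,-0.001],"turn":[0,0,0],"fingers":0.6},{"delta_pos":[0.026,0,-0.001],"turn":[0,0,0],"fingers":0.6},{"delta_pos":[0.028,0,-0.001],"turn":[0,0,0],"fingers":0.6},{"delta_pos":[0.028,0,-0.001],"turn":[0,0,0],"fingers":0.6},{"delta_pos":[0.028,0,-0.001],"turn":[0,0,0],"fingers":0.6}])

```text
clock: 15.28
position: [0.6076, 0.2234, 0.0395]
ee_rot: [0.64, 0.769, -0.0, 0.0]
ft_force: [-6.0, -5.4, 9.3]
grip_width: 0.629
grasp_force: 65.7
```

```bash
cat > s.py <<'E'
from h import *
o=get_obs();R=Rot.from_quat(o["ee_rot"]).inv();print(o["position"],"tool F",R.apply(o["ft_force"]).round(1),"tool M",R.apply(o["torque"]).round(2),o["grasp_force"]);go(.6074,.2243,.0395,.183)
E
python3 s.py
```

```text
[0.60758096 0.22338689 0.0395002 ] tool F [-4.3 -6.9 -9.3] tool M [ 1.27 -0.87 -0.01] 65.7485568523407
delta [ 0.0009 -0.     -0.    ] turn [-0.0002  0.0009 -0.0002] cur ang 0.1828
```

To row units: 0.002 m / 0.5 = 0.004, 0.001 m / 0.5 = 0.002.

Request:
move_arm(plan=[{"delta_pos":[0.002,0.0006,0],"turn":[0,0,0],"fingers":0.6},{"delta_pos":[0.004,0.0012,0],"turn":[0,0,0],"fingers":0.6},{"delta_pos":[0.004,0.0012,0],"turn":[0,0,0],"fingers":0.6},{"delta_pos":[0.004,0.0012,0],"turn":[0,0,0],"fingers":0.6}])

```text
clock: 15.78
position: [0.6074, 0.2244, 0.0395]
ee_rot: [0.64, 0.769, -0.001, 0.0]
ft_force: [-8.9, -8.4, 12.8]
grip_width: 0.633
grasp_force: 66.2
```

```bash
python3 s.py
```

```text
[0.60742429 0.22436572 0.03951711] tool F [ -6.7 -10.3 -12.8] tool M [ 2.   -1.44 -0.1 ] 66.22347950935364
delta [-0.0001 -0.      0.    ] turn [-0.0017  0.0019 -0.0007] cur ang 0.1823
```

To row units: 0.002 m / 0.5 = 0.004, 0.001 m / 0.5 = 0.002.

Request:
move_arm(plan=[{"delta_pos":[0.002,0.0008,-0.0006],"turn":[0,0,0],"fingers":0.6},{"delta_pos":[0.004,0.0016,-0.0012],"turn":[0,0,0],"fingers":0.6},{"delta_pos":[0.004,0.0016,-0.0012],"turn":[0,0,0],"fingers":0.6},{"delta_pos":[0.004,0.0016,-0.0012],"turn":[0,0,0],"fingers":0.6}], force=90)

```text
clock: 16.27
position: [0.6075, 0.2244, 0.0397]
ee_rot: [0.64, 0.768, -0.003, 0.0]
ft_force: [-10.7, -14.7, 14.4]
grip_width: 0.626
grasp_force: 92.6
```

```bash
python3 s.py
```

```text
[0.60745479 0.22437707 0.03968912] tool F [-12.6 -13.2 -14.3] tool M [ 2.63 -2.32 -0.43] 92.64538049697876
delta [-0.0001 -0.0001  0.0002] turn [-0.0036  0.0042 -0.0017] cur ang 0.1813
```

To row units: 0.002 m / 0.5 = 0.004, 0.0015 m / 0.5 = 0.003, -0.004 rad / 6.2832 = -0.0006.

Request:
move_arm(plan=[{"delta_pos":[0.002,0.0016,-0.0004],"turn":[-0.0003,0.0003,-0.0002],"fingers":0.65},{"delta_pos":[0.004,0.003,-0.0008],"turn":[-0.0006,0.0006,-0.0003],"fingers":0.65},{"delta_pos":[0.004,0.003,-0.0008],"turn":[-0.0006,0.0006,-0.0003],"fingers":0.65},{"delta_pos":[0.004,0.003,-0.0008],"turn":[-0.0006,0.0006,-0.0003],"fingers":0.65}])

```text
clock: 16.77
position: [0.6075, 0.2245, 0.0397]
ee_rot: [0.64, 0.768, -0.002, -0.0]
ft_force: [-17.1, -21.5, 18.1]
grip_width: 0.63
grasp_force: 93.2
```

```bash
python3 s.py; python3 - <<'E'
from h import *
c=grab("wrist");P=cloud(c);save("w6.png",c["color"])
d=grab("top");Q=cloud(d);m=(Q[...,2]>.06)&(Q[...,2]<.08)&(np.hypot(Q[...,0]-.5498,Q[...,1]+.337)<.03);print("dial",rect(Q,m))
E
```

```text
[0.60748058 0.22445837 0.03969688] tool F [-18.1 -20.8 -18. ] tool M [ 4.2  -3.5  -0.32] 93.24020862579346
delta [-0.0001 -0.0001  0.0002] turn [-0.0032  0.0022 -0.0012] cur ang 0.1818
dial (array([ 0.5498, -0.3321]), array([0.0282, 0.0453]), 88.43, np.int64(94), np.float64(0.0703))
```

View pics/w6.png

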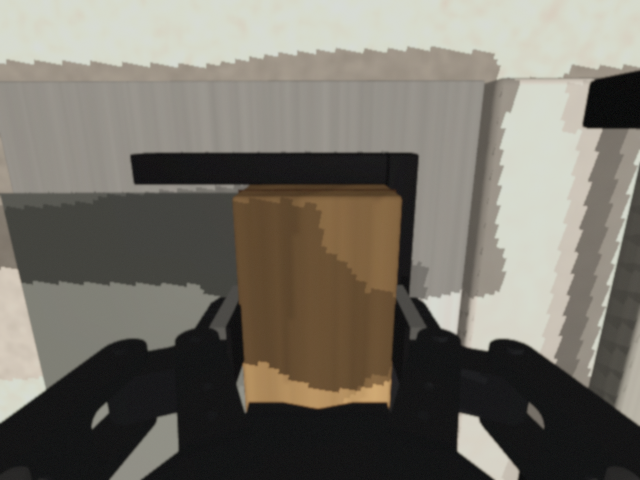

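The picture shows the box's far end touching the short stop at (320,185) and its right side against the long stop at (402,200). The force is about 18–20 N against each stop. I'll hold for half a second to check it is steady.

Request:
move_arm(plan=[{"delta_pos":[0,0,0],"turn":[0,0,0],"fingers":0.65},{"delta_pos":[0,0,0],"turn":[0,0,0],"fingers":0.65},{"delta_pos":[0,0,0],"turn":[0,0,0],"fingers":0.65},{"delta_pos":[0,0,0],"turn":[0,0,0],"fingers":0.65}])

```text
clock: 17.38
position: [0.6075, 0.2244, 0.0397]
ee_rot: [0.64, 0.768, -0.002, -0.0]
ft_force: [-17.6, -20.8, 18.9]
grip_width: 0.63
grasp_force: 93.2
```

```bash
python3 s.py; python3 -c "
from h import *
print(hand_in())"
```

```text
[0.60749156 0.22439145 0.03969025] tool F [-17.3 -21.1 -18.8] tool M [ 4.23 -3.48 -0.25] 93.23832035064697
delta [-0.0001 -0.0001  0.0002] turn [-0.0033  0.0023 -0.0013] cur ang 0.1817
the job is handed in; nothing more can be done
None
```

The job is handed in at about 17.4 s: the dial was at green when checked after release, and the wooden box is gripped flat in the corner with about 17–21 N of push toward each stop; no verdict came back.

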